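# Turn a lapped master disc over inside its case

### The job

The lapped steel master lies in the closed square wooden case on the granite plate and has to be turned over without touching it: turn the closed case upside down, keeping the loose lid and the base together all the way, and rest it on its lid. Then lift the base straight off and set it down flat on the plate beside the lid, so that the master is left lying in the upturned lid with its other face up. Treat it gently - let nothing drop or topple over, do not touch the master itself, and leave the V-block and the setting ring alone.

Things in the scene. Friction and masses are not known exactly. Their poses are not given: they have to be found in the camera images.
- case_base: Base of the square wooden case, 62 x 62 mm, 60 g: body 20 mm high, floor 9 mm, 50 x 50 mm recess 11 mm deep; around the recess a lip (55 x 55 mm outside, 2.5 mm thick) rises 5 mm above the body (25 mm over all). Origin on the centre line, half-way up the 20 mm body; z points from floor to open side, x and y square to the side walls. Starts on the plate (z = 0), open side up. Takes a firm grip.
- case_lid: Its lid, same wood, 62 x 62 x 20 mm, 50 g, a small blank brass plate let flush into the flat top; a 57 x 57 mm recess 10 mm deep slips over the lip, 1 mm play all round, no latch. Origin half-way up on the centre line; z from open side to flat top. Closed, the walls are flush, its origin is 20 mm from the base's along z, the block is 62 x 62 x 40 mm, and the seam runs round it half-way up.
- master_disc: Lapped steel master disc, diameter 46 mm, 18 mm thick, about 0.23 kg (+-25 %), loose and hidden in the case: 2 mm play around it in the base, 3 mm in height. Origin at its centre; z along its axis, up at the start. In the upturned lid it stands 8 mm above the lid's rim, so the base must rise 20 mm to clear it.
- v_block: Steel V-block, 60 x 45 mm and 40 mm high, loose; origin at the centre of its underside. Not part of the job.
- setting_ring: Plain steel setting ring lying flat, 68 mm outside and 32 mm inside diameter, 20 mm high, loose; origin at the centre of its underside. Not part of the job.
There are look-alikes about, which are no part of the job. What is shaped like the case_lid but black or orange is not meant.

How it is judged:
By the outcome, as a careful person would: the job done as asked, in the order asked, and still so for the second after the job is handed in, with the robot touching nothing.
It also fails if it takes over 69 s, if anything falls off the work surface, if the arm or the gripper's body presses on something with over 40 N, if the wrist force passes 120 N, or if a joint passes its speed limit or range.

### The arm

A 7-joint arm with a two-finger parallel gripper is mounted at the origin on the work surface. World frame = base frame: x ahead of the robot, y to its left, z up, the work surface at z = 0. Lengths are in m, angles in rad, forces in N, time in s.
With the tool pointing down it reaches from about 0.4 to 0.85 m from the base axis. Payload 10.4 kg.
Tool frame: the origin (TCP) lies on the centre line of the jaws, within the pads' length; the fingertips stand 25 mm ahead of it and the grasp point (between the pads) lies 6 mm ahead of it; z points along the fingers, y is the line along which they close (so a half turn about z gives the same grasp; the last joint's range is limited). The gripper opens to 87 mm and grips with 3 to 60 N. Pads are 19 mm wide; open, the fingers measure 117 mm over their backs; the gripper's body (75 mm by 190 mm) begins 51 mm behind the grasp point.
Start: joints at [-1.367, 0.332, -0.065, 1.46, 0.022, 1.35, -0.088], TCP at [0.141, 0.609, 0.248] pointing down, gripper open.
Joint ranges: [-2.6, 2.6], [-0.5, 2.12], [-1.47, 1.34], [0.16, 2.42], [-1.27, 4.41], [0.06, 2.06], [-2.6, 2.6]. Speed limits (rad/s): [2.22, 2.22, 2.79, 2.79, 3.14, 3.14, 3.14].

### API

Orientations are given as [roll, pitch, yaw] about the fixed x, y, z axes, in that order (R = Rz(yaw) Ry(pitch) Rx(roll)).
In Python, from plant import manip, vision gives the robot as it stands.
- The arm moves only by the tool jog_arm, never from a script. Its argument "targets" is a list of rows, each a list of 6 numbers: the shift along the tool's x, y, z in cm, then the turn, a rotation vector about the tool's x, y, z in rad. In form: [[dx, dy, dz, ax, ay, az], ...]. A call has 1 to 12 rows; each row shifts and turns the commanded pose from where the row before left it, along the tool's axes as they then stand; what a row does not reach is not made up. A row lasts 1/12 s, in which the tool goes at most 41.7 mm and 7.16 degrees, less where a joint would pass 70% of its speed; a pose out of reach is approached as far as the arm can. A call with a gripper value outside its range is refused whole. "grip" is the finger opening in cm, from 0 to 8.7, set as the call begins (left out, the last holds). The fingers move at their own pace and stop on an object; "force" is the grip in N (left out, the last holds). Time passes only in rows, so rows that do not move let the fingers close. It gives the time, the measured TCP pose, the force, the opening and the grip force at its end, in the units of the state.
- manip.observe(): the state, without advancing time (a new reading comes with each control period).
- vision.camera(name): name is "scene" or "top"; returns (picture, depth): 480x640x3 uint8, red, green, blue; 480x640 float32, m along the optical axis (not along the pixel's ray), 0 where there is no reading.
- vision.camera_info(name): a dict with "camera_matrix" (3x3 intrinsics, pixels), "view" (4x4, takes a point from world to camera coordinates). Camera axes: x right, y down, z forward; pixel columns grow to the right and rows downward; lengths in m; the calibration is good to about 2 mm. A picture is of the moment at which its call begins. camera_info takes no time and is no camera call.
- manip.hand_in(): hands the job in; it is judged then, once.
The state is a dict: "time_s": time; "joint_pos": joint angles; "qd": joint speeds; "joint_torque": joint torques, N m; "eef_pos": TCP position; "tool_rot": TCP orientation; "contact_force": force on the tool from outside, world axes, zero at the start; "torque": the same for the moment, N m; "width": finger opening in m; "finger_force": force on a finger pad.
Only numpy, scipy, OpenCV 4.12 (cv2) and the standard library are available. Lean on these libraries where they do the work, as an engineer would, in place of code of your own. Each camera call takes 0.05 s, during which the arm holds its last target. There are 200 camera calls.

## Working session

There is one attempt and no reset: what is moved stays moved. The work goes in short steps, Python scripts to look and compute and a tool call to move; the robot and the scene stay as the last step left them, time stands still between calls to the robot, and variables do not carry over. Pictures are saved under pics/ and viewed, at most 13 in all, crops included, and the job is handed in when it is done.

Besides the shell and the picture viewer there is one more tool, called after "Emit:" as name(argument=value, ...) on one line, values as JSON. jog_arm: Moves the arm, as the interface text tells. Its arguments: {"type":"object","properties":{"targets":{"type":"array","items":{"type":"array","items":{"type":"number"}}},"grip":{"type":"number"},"force":{"type":"number"}},"required":["targets"]}

```bash
mkdir -p pics; ls
python3 - <<'E'
from plant import manip, vision
import cv2,numpy as np
print(manip.observe())
for n in("scene","top"):
    p,d=vision.camera(n); cv2.imwrite(f"pics/{n}0.png",p[:,:,::-1]); np.save(f"pics/{n}0.npy",d); print(vision.camera_info(n))
E
```

```text
pics
{'time_s': 0.0, 'joint_pos': array([-1.36662965,  0.33287083, -0.0646937 ,  1.46094286,  0.02159203,
        1.34988738, -0.08851598]), 'qd': array([-0.00045743, -0.00063358, -0.0002492 , -0.00171065, -0.00118021,
        0.00138607, -0.0011648 ]), 'joint_torque': array([-9.77192503e-04, -6.23259473e+01,  2.44971999e-02, -3.89894235e+01,
       -6.13275287e-02,  3.97022814e-02,  1.20188211e-04]), 'eef_pos': array([0.14044418, 0.60865726, 0.2467538 ]), 'tool_rot': array([-3.14018060e+00,  5.96040972e-05,  2.91482336e+00]), 'contact_force': array([0.35369429, 0.05467151, 0.43777867]), 'torque': array([-0.02381666,  0.01386627, -0.01942067]), 'finger_force': 0.0, 'width': 0.0870367106649885}
{'camera_matrix': array([[450.30999564,   0.        , 327.770182  ],
       [  0.        , 450.30999564, 241.52291201],
       [  0.        ,   0.        ,   1.        ]]), 'view': array([[ 0.59997648,  0.80000713, -0.00410095, -0.32300824],
       [ 0.56293436, -0.42581167, -0.70837089, -0.24760137],
       [-0.56844799,  0.42269731, -0.70582849,  1.10623366],
       [ 0.        ,  0.        ,  0.        ,  1.        ]])}
{'camera_matrix': array([[439.30733502,   0.        , 319.15036534],
       [  0.        , 439.30733502, 233.3173956 ],
       [  0.        ,   0.        ,   1.        ]]), 'view': array([[ 2.51864118e-02, -9.99682437e-01,  8.18592704e-04,
        -2.99721108e-03],
       [-9.88169134e-01, -2.50202443e-02, -1.51313416e-01,
         5.43144078e-01],
       [ 1.51285845e-01,  3.00213395e-03, -9.88485498e-01,
         7.99791678e-01],
       [ 0.00000000e+00,  0.00000000e+00,  0.00000000e+00,
         1.00000000e+00]])}
```

View pics/scene0.png

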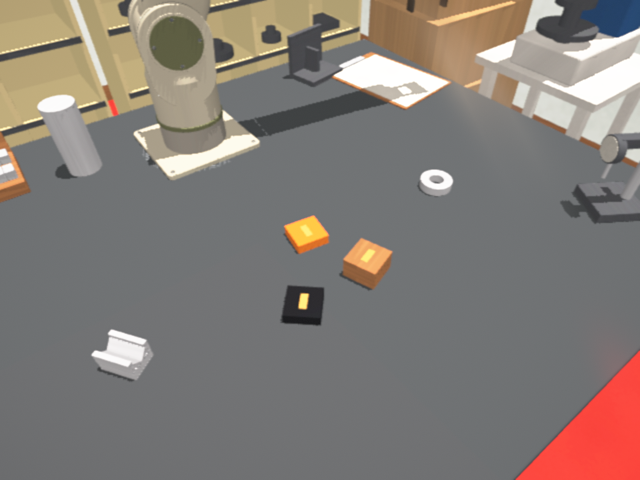

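View pics/top0.png

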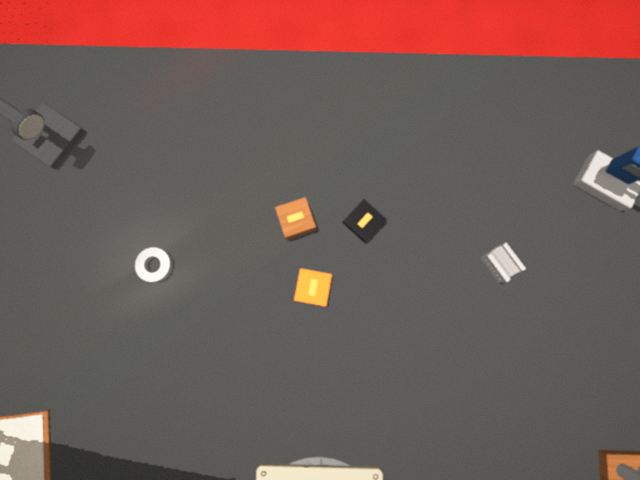

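The top view shows three candidates: the wooden case at (296,218), an orange look-alike lid at (313,287) and a black one at (365,220). The case is 40 mm high and wood-brown. The ring is at (153,265) and the V-block at (503,262). By the description I choose (296,218), and I'll check it in a close crop and measure it.

```bash
cat > h.py <<'E'
import numpy as np,cv2
from plant import manip,vision
from scipy.spatial.transform import Rotation as R
def px2w(n,u,v,z):
    c=vision.camera_info(n);K,V=c["camera_matrix"],c["view"]
    r=V[:3,:3].T@np.linalg.inv(K)@[u,v,1];o=-V[:3,:3].T@V[:3,3]
    return o+r*(z-o[2])/r[2]
def cloud(n,d):
    c=vision.camera_info(n);K,V=c["camera_matrix"],c["view"]
    v,u=np.mgrid[:480,:640];p=np.stack([(u-K[0,2])/K[0,0]*d,(v-K[1,2])/K[1,1]*d,d],-1)
    return (p-V[:3,3])@V[:3,:3]
def rect(P,zlo,zhi,box):
    m=(P[...,2]>zlo)&(P[...,2]<zhi)&(P[...,0]>box[0])&(P[...,0]<box[1])&(P[...,1]>box[2])&(P[...,1]<box[3])
    q=P[m];return cv2.minAreaRect((q[:,:2]*1000).astype(np.float32)),np.median(q[:,2]),len(q)
def delta(pos,rot):
    s=manip.observe();Rc=R.from_euler('xyz',s['tool_rot'])
    print('t',s['time_s'],'shift cm (tool axes)',np.round(Rc.inv().apply(np.array(pos)-s['eef_pos'])*100,2),'rotvec',np.round((Rc.inv()*rot).as_rotvec(),3))
E
python3 - <<'E'
from h import *
d=np.load('pics/top0.npy');P=cloud('top',d)
for n,u,v,z in[('case',296,218,.04),('orange',313,287,.02),('black',365,220,.02),('ring',153,265,.02),('vb',503,262,.03)]:
    w=px2w('top',u,v,z);print(n,w.round(3))
w=px2w('top',296,218,.04)
print(rect(P,.034,.046,(w[0]-.06,w[0]+.06,w[1]-.06,w[1]+.06)))
ds=np.load('pics/scene0.npy');S=cloud('scene',ds)
print(rect(S,.034,.046,(w[0]-.06,w[0]+.06,w[1]-.06,w[1]+.06)))
i=cv2.imread('pics/top0.png')[170:320,240:400];cv2.imwrite('pics/c1.png',cv2.resize(i,None,fx=5,fy=3.9 if 0 else 4,interpolation=cv2.INTER_CUBIC))
E
```

```text
case [0.572 0.056 0.04 ]
orange [0.441 0.02  0.02 ]
black [ 0.575 -0.079  0.02 ]
ring [0.476 0.332 0.02 ]
vb [ 0.498 -0.344  0.03 ]
(((574.4165649414062, 57.677223205566406), (62.34727478027344, 62.12497329711914), 20.404605865478516), np.float64(0.039387355923082484), 1028)
(((575.0770263671875, 57.625755310058594), (63.435455322265625, 64.16995239257812), 19.34398651123047), np.float64(0.039222540485622286), 1038)
```

View pics/c1.png

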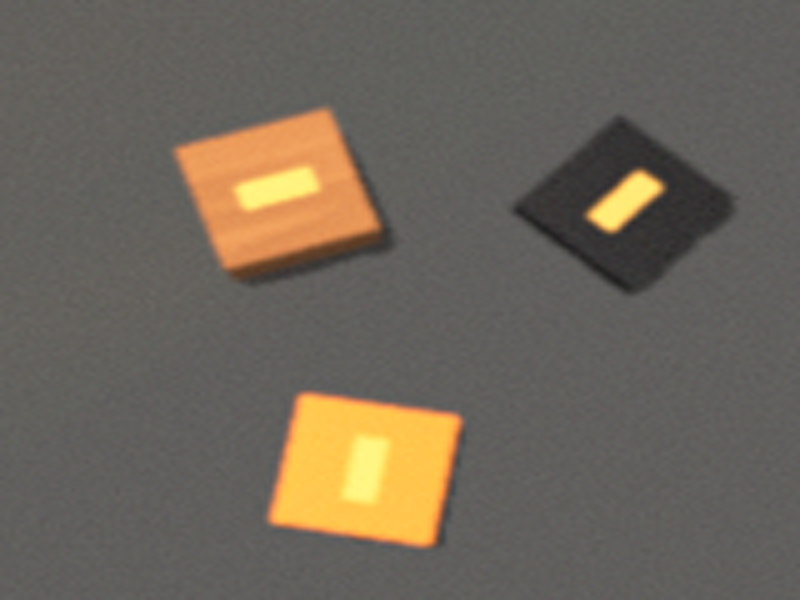

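The crop confirms it: the case is wood-brown with visible side walls at (280,190) in the crop, and the other two are the flat orange lid (365,470) and black lid (625,205). Case centre is (0.574, 0.058), yaw about 20°.

Plan: grip across the seam with the tool leaning 45°, turn 90° about the closing axis, set the case on its side and regrasp. Then turn another 90° onto the lid.

```bash
cat >> h.py <<'E'
def rot(lean,yaw=20):
    "tool y along case axis (yaw), pointing down, leaned: + = tool tip points to -ey (body on left)"
    a=np.radians(yaw);l=np.radians(lean)
    y=np.array([np.cos(a),np.sin(a),0]);ey=np.array([-np.sin(a),np.cos(a),0])
    z=-ey*np.sin(l)-np.array([0,0,1])*np.cos(l)
    return R.from_matrix(np.stack([np.cross(y,z),y,z],1))
E
python3 - <<'E'
from h import *
delta([.574,.058,.2],rot(0)); r0=rot(0)
print((r0.inv()*rot(45)).as_rotvec())
E
```

```text
t 0.1 shift cm (tool axes) [-54.63 -43.91   4.74] rotvec [-0.001  0.001  0.995]
[-5.69639976e-17 -7.85398163e-01 -1.13927995e-16]
```

Emit:
jog_arm(targets=[[-2.2,-1.8,0.2,0,0,0.04],[-2.2,-1.8,0.2,0,0,0.04],[-2.2,-1.8,0.2,0,0,0.04],[-2.2,-1.8,0.2,0,0,0.04],[-2.2,-1.8,0.2,0,0,0.04],[-2.2,-1.8,0.2,0,0,0.04],[-2.2,-1.8,0.2,0,0,0.04],[-2.2,-1.8,0.2,0,0,0.04],[-2.2,-1.8,0.2,0,0,0.04],[-2.2,-1.8,0.2,0,0,0.04],[-2.2,-1.8,0.2,0,0,0.04],[-2.2,-1.8,0.2,0,0,0.04]], grip=8.7)

```text
time_s: 1.1
eef_pos: [0.2841, 0.3016, 0.2232]
tool_rot: [-3.141, -0.0, 2.433]
contact_force: [1.1, -0.2, -0.1]
width: 0.0868
finger_force: 0.0
```

Run:
```python
from h import *
delta([.574,.058,.2],rot(0)); print(manip.observe()['joint_pos'],manip.observe()['eef_pos'])
```

```text
t 1.1 shift cm (tool axes) [-37.86   0.39   2.31] rotvec [-0.    -0.     0.513]
[-1.08023751 -0.12977678  0.14334693  2.01588307  0.01927246  1.25453586
 -0.08227841] [0.28409376 0.30156405 0.22316502]
```

Emit:
jog_arm(targets=[[-3.7,0,0.2,0,0,0],[-3.7,0,0.2,0,0,0],[-3.7,0,0.2,0,0,0],[-3.7,0,0.2,0,0,0],[-3.7,0,0.2,0,0,0],[-3.7,0,0.2,0,0,0],[-3.7,0,0.2,0,0,0],[-3.7,0,0.2,0,0,0],[-3.7,0,0.2,0,0,0],[-3.7,0,0.2,0,0,0],[0,0,0,0,0,0.1],[0,0,0,0,0,0.1]])

```text
time_s: 2.1
eef_pos: [0.5661, 0.0602, 0.2026]
tool_rot: [-3.14, 0.001, 2.227]
contact_force: [0.5, 0.5, -1.0]
width: 0.0869
finger_force: 0.0
```

Emit:
jog_arm(targets=[[0,0,0,0,0,0.1],[0,0,0,0,0,0.1],[0,0,0,0,0,0.11],[0,0,0,0,-0.1,0],[0,0,0,0,-0.1,0],[0,0,0,0,-0.1,0],[0,0,0,0,-0.1,0],[0,0,0,0,-0.1,0],[0,0,0,0,-0.1,0],[0,0,0,0,-0.1,0],[0,0,0,0,-0.085,0],[0,0,0,0,0,0]])

```text
time_s: 3.1
eef_pos: [0.5639, 0.0659, 0.2013]
tool_rot: [-3.136, 0.79, 1.935]
contact_force: [-1.2, 0.7, -0.3]
width: 0.0871
finger_force: 0.0
```

Run:
```python
from h import *
# case centre z .02, TCP 12 mm behind along tool z ; standoff 80 mm
r=rot(45);z=r.as_matrix()[:,2]
c=np.array([.574,.058,.020]);delta(c-.012*z,r);delta(c-.092*z,r); print(manip.observe()['joint_pos'],manip.observe()['eef_pos'])
p,d=vision.camera('scene');cv2.imwrite('pics/s1.png',p[60:420,160:560,::-1])
```

```text
t 3.1 shift cm (tool axes) [12.09  0.75 12.34] rotvec [0.005 0.004 0.011]
t 3.1 shift cm (tool axes) [12.06  0.78  4.34] rotvec [0.005 0.004 0.011]
[-1.17500917  0.3696663   0.67498611  1.82968879  0.58728439  1.2282249
 -0.4175629 ] [0.56392844 0.06594489 0.20128208]
```

View pics/s1.png

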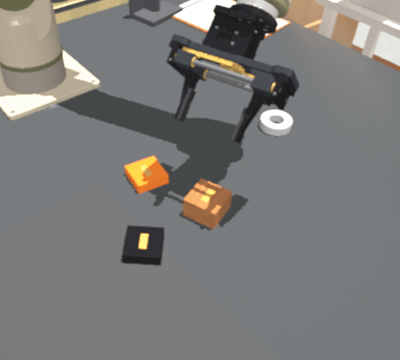

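The gripper leans left above the case, which is at (207,203), with the ring clear at (276,122). Next I go to the standoff point.

Emit:
jog_arm(targets=[[2,0.1,0.7,0,0,0.01],[2,0.1,0.7,0.005,0,0],[2,0.1,0.7,0,0.004,0],[2,0.2,0.7,0,0,0],[2,0.1,0.7,0,0,0],[2,0.15,0.8,0,0,0],[0,0,0,0,0,0]])

```text
time_s: 3.73
eef_pos: [0.5532, 0.1176, 0.0859]
tool_rot: [3.141, 0.778, 1.914]
contact_force: [-0.2, 0.7, -1.2]
width: 0.087
finger_force: 0.0
```

Run:
```python
from h import *
r=rot(45);z=r.as_matrix()[:,2]
c=np.array([.574,.058,.020]);delta(c-.012*z,r)
p,d=vision.camera('top');cv2.imwrite('pics/t2.png',cv2.resize(p[130:330,180:440,::-1],None,fx=3,fy=3))
```

```text
t 3.7333 shift cm (tool axes) [ 0.14 -0.06  7.92] rotvec [-0.003 -0.007 -0.004]
```

View pics/t2.png

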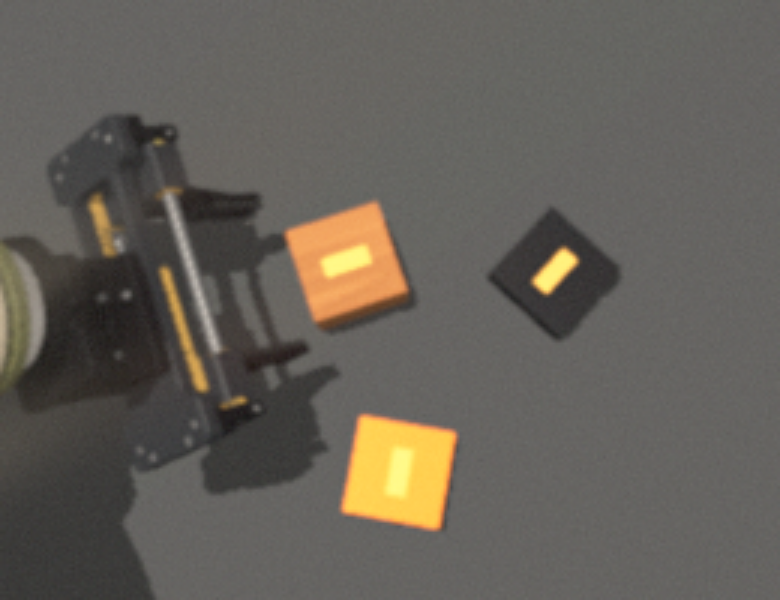

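The fingers, at (225,205) and (280,355), straddle the case at (347,263) and run parallel to its walls. Now I advance and close.

Emit:
jog_arm(targets=[[0.1,-0.05,1.6,0,-0.007,0],[0,0,1.6,0,0,0],[0,0,1.6,0,0,0],[0,0,1.6,0,0,0],[0,0,1.0,0,0,0],[0,0,0.5,0,0,0],[0,0,0,0,0,0]])

```text
time_s: 4.37
eef_pos: [0.5728, 0.0635, 0.0326]
tool_rot: [3.136, 0.788, 1.908]
contact_force: [-0.0, 0.4, 1.0]
width: 0.0872
finger_force: 0.0
```

Emit:
jog_arm(targets=[[0,0,0,0,0,0],[0,0,0,0,0,0],[0,0,0,0,0,0],[0,0,0,0,0,0],[0,0,0,0,0,0],[0,0,0,0,0,0],[0,0,0,0,0,0],[0,0,0,0,0,0],[0,0,0,0,0,0],[0,0,0,0,0,0]], grip=5.5, force=12)

```text
time_s: 5.2
eef_pos: [0.5727, 0.0654, 0.0321]
tool_rot: [3.136, 0.788, 1.911]
contact_force: [-1.8, 4.3, 6.7]
width: 0.0622
finger_force: 12.0
```

Emit:
jog_arm(targets=[[0,0,0,0,0,0],[0,0,0,0,0,0],[0,0,0,0,0,0],[0,0,0,0,0,0]], grip=5.5, force=45)

```text
time_s: 5.53
eef_pos: [0.5727, 0.0655, 0.0321]
tool_rot: [3.136, 0.788, 1.911]
contact_force: [-2.3, 3.1, 6.1]
width: 0.0612
finger_force: 45.0
```

Run:
```python
from h import *
r=rot(45);z=r.as_matrix()[:,2]
c=np.array([.574,.058,.020]);delta(c-.012*z,r)
up=r.inv().apply([0,0,1]);print(up)
delta([.60,.13,.2],rot(-45)); print(manip.observe())
```

```text
t 5.5333 shift cm (tool axes) [ 0.33 -0.13  0.19] rotvec [-0.001  0.002 -0.006]
[-0.70710678  0.         -0.70710678]
t 5.5333 shift cm (tool axes) [ -8.25   4.82 -15.48] rotvec [ 0.004  1.573 -0.006]
{'time_s': 5.5333, 'joint_pos': array([-1.08985348,  0.67382285,  0.60287905,  1.8733585 ,  0.50721792,
        0.94217283, -0.57415898]), 'qd': array([-0.00161606, -0.00043623, -0.00078249,  0.00083045,  0.00049867,
        0.00059324, -0.00111548]), 'joint_torque': array([ 2.29288816e+00, -5.54227030e+01,  1.73397517e+01, -2.08548421e+01,
        2.45204486e+00,  1.72104020e+00, -1.15833886e-02]), 'eef_pos': array([0.57267745, 0.06545702, 0.03213772]), 'tool_rot': array([3.13591092, 0.78761126, 1.91078491]), 'contact_force': array([-2.26313887,  3.05782156,  6.12003962]), 'torque': array([ 0.48061875,  0.31103499, -0.07014201]), 'finger_force': 45.00159845687449, 'width': 0.06117707832815207}
```

I gripped about 3.5 mm too high relative to the seam, so I'll regrip a little lower.

Emit:
jog_arm(targets=[[0,0,0,0,0,0],[0,0,0,0,0,0],[0,0,0,0,0,0],[0,0,0,0,0,0],[0.15,-0.1,0.15,0,0,0],[0.15,0,0.1,0,0,0],[0,0,0,0,0,0],[0,0,0,0,0,0]], grip=7.4, force=10)

```text
time_s: 6.2
eef_pos: [0.5713, 0.0649, 0.0278]
tool_rot: [3.137, 0.788, 1.911]
contact_force: [0.9, 0.4, 0.2]
width: 0.074
finger_force: 0.0
```

Emit:
jog_arm(targets=[[0,0,0,0,0,0],[0,0,0,0,0,0],[0,0,0,0,0,0],[0,0,0,0,0,0],[0,0,0,0,0,0],[0,0,0,0,0,0],[0,0,0,0,0,0]], grip=5.5, force=10)

```text
time_s: 6.78
eef_pos: [0.5716, 0.065, 0.0281]
tool_rot: [3.136, 0.788, 1.911]
contact_force: [1.1, -0.0, -0.5]
width: 0.062
finger_force: 10.0
```

Emit:
jog_arm(targets=[[0,0,0,0,0,0],[0,0,0,0,0,0],[0,0,0,0,0,0],[0,0,0,0,0,0]], grip=5.5, force=50)

```text
time_s: 7.12
eef_pos: [0.5716, 0.065, 0.0281]
tool_rot: [3.136, 0.788, 1.911]
contact_force: [2.8, 1.3, 1.1]
width: 0.0615
finger_force: 50.0
```

Emit:
jog_arm(targets=[[-0.1,0,-0.1,0,0,0],[-0.2,0,-0.2,0,0,0],[-0.4,0,-0.4,0,0,0],[-0.4,0,-0.4,0,0,0],[-0.6,0,-0.6,0,0,0],[-0.6,0,-0.6,0,0,0],[0,0,0,0,0,0]])

```text
time_s: 7.7
eef_pos: [0.5721, 0.0651, 0.0625]
tool_rot: [3.133, 0.787, 1.908]
contact_force: [0.7, -0.4, -2.0]
width: 0.0617
finger_force: 50.0
```

Run:
```python
from h import *
r=rot(45)
delta([.60,.13,.2],rot(45)); print(manip.observe()['eef_pos'])
p,d=vision.camera('scene');cv2.imwrite('pics/s3.png',cv2.resize(p[150:330,270:510,::-1],None,fx=3,fy=3))
```

```text
t 7.7 shift cm (tool axes) [ -6.06   4.89 -13.35] rotvec [-0.     0.002 -0.008]
[0.57210025 0.0650821  0.06254743]
```

View pics/s3.png

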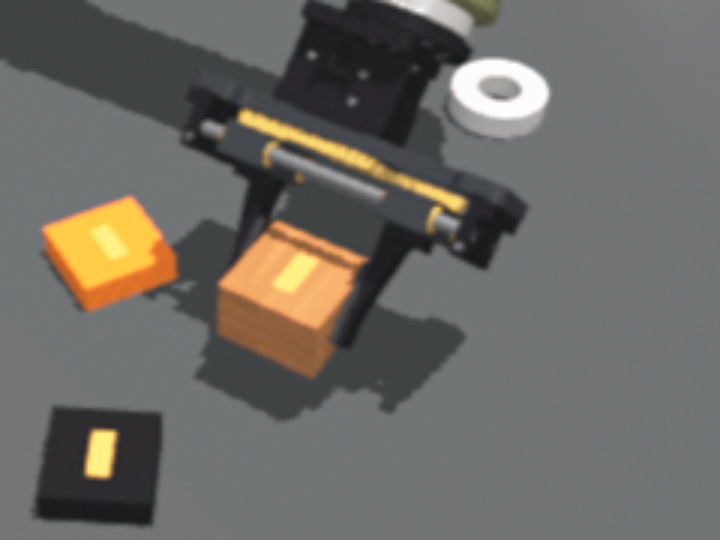

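The closed case hangs flush in the grip at (293,300), with lid and base together. I move it up and over, then turn.

Emit:
jog_arm(targets=[[-0.6,0.2,-1.2,0,0,0],[-0.6,0.5,-1.3,0,0,0],[-0.6,0.6,-1.4,0,0,0],[-0.6,0.6,-1.4,0,0,0],[-0.6,0.6,-1.4,0,0,0],[-0.6,0.6,-1.4,0,0,0],[-0.6,0.6,-1.4,0,0,0],[-0.6,0.6,-1.4,0,0,0],[-0.6,0.5,-1.3,0,0,0],[-0.6,0.2,-1.0,0,0,0]])

```text
time_s: 8.58
eef_pos: [0.6009, 0.1307, 0.197]
tool_rot: [3.136, 0.788, 1.911]
contact_force: [-0.4, 0.5, -3.8]
width: 0.0617
finger_force: 50.0
```

Emit:
jog_arm(targets=[[0,0,0,0,0.04,0],[0,0,0,0,0.08,0],[0,0,0,0,0.08,0],[0,0,0,0,0.08,0],[0,0,0,0,0.08,0],[0,0,0,0,0.08,0],[0,0,0,0,0.08,0],[0,0,0,0,0.08,0],[0,0,0,0,0.08,0],[0,0,0,0,0.08,0],[0,0,0,0,0.08,0],[0,0,0,0,0.08,0]])

```text
time_s: 9.58
eef_pos: [0.6006, 0.1288, 0.1966]
tool_rot: [3.136, -0.137, 1.913]
contact_force: [-0.1, -0.6, -2.9]
width: 0.0618
finger_force: 50.0
```

Emit:
jog_arm(targets=[[0,0,0,0,0.08,0],[0,0,0,0,0.08,0],[0,0,0,0,0.08,0],[0,0,0,0,0.08,0],[0,0,0,0,0.08,0],[0,0,0,0,0.08,0],[0,0,0,0,0.08,0],[0,0,0,0,0.06,0],[0,0,0,0,0.03,0],[0,0,0,0,0,0],[0,0,0,0,0,0]])

```text
time_s: 10.5
eef_pos: [0.6007, 0.1293, 0.196]
tool_rot: [3.137, -0.781, 1.916]
contact_force: [-0.3, 0.2, -3.1]
width: 0.0617
finger_force: 50.0
```

Run:
```python
from h import *
# in-tool case centre from grip pose
g=R.from_euler('xyz',[3.136,.788,1.911]);print('c in tool',g.inv().apply(np.array([.5744,.058,.0197])-[.5716,.065,.0281]))
s=manip.observe();print(s['eef_pos'],s['joint_pos'],s['width'],s['contact_force'])
a=R.from_euler('xyz',s['tool_rot']);up=a.apply(g.inv().apply([0,0,1]));print('case up',up); print((a.inv()*R.from_rotvec(0*up)).as_rotvec()*0)
delta([.60,.13,.2],rot(-45))
```

```text
c in tool [0.0006423  0.00024076 0.0112663 ]
[0.60070247 0.12928543 0.19595446] [-0.19496211  0.58212142  0.36316466  1.46939527 -0.86343028  1.59780493
  0.69116818] 0.0617133246418685 [-0.30561043  0.16707377 -3.14230078]
case up [ 0.3392873  -0.94068024  0.00219662]
[0. 0. 0.]
t 10.5 shift cm (tool axes) [ 0.35 -0.04 -0.22] rotvec [ 0.007  0.005 -0.003]
```

Emit:
jog_arm(targets=[[-0.6,0,0.6,0,0,0],[-1.2,0,1.2,0,0,0],[-1.4,0,1.4,0,0,0],[-1.4,0,1.4,0,0,0],[-1.4,0,1.4,0,0,0],[-1.4,0,1.4,0,0,0],[-1.2,0,1.2,0,0,0],[-0.8,0,0.8,0,0,0],[-0.4,0,0.4,0,0,0],[-0.2,0,0.2,0,0,0],[0,0,0,0,0,0],[0,0,0,0,0,0]])

```text
time_s: 11.5
eef_pos: [0.6018, 0.1296, 0.0557]
tool_rot: [3.135, -0.782, 1.919]
contact_force: [0.2, -0.3, -3.4]
width: 0.0618
finger_force: 50.0
```

Run:
```python
from h import *
s=manip.observe();a=R.from_euler('xyz',s['tool_rot']);c=s['eef_pos']+a.apply([.0006,.0002,.0113]);print(s['eef_pos'],c,s['contact_force'])
g=R.from_euler('xyz',[3.136,.788,1.911]);print(a.apply(g.inv().apply(np.eye(3))))
p,d=vision.camera('scene');cv2.imwrite('pics/s4.png',cv2.resize(p[110:290,330:570,::-1],None,fx=3,fy=3))
```

```text
[0.60179405 0.12960088 0.05574213] [0.59919248 0.13757877 0.04814772] [ 0.15172444 -0.33413091 -3.3945024 ]
[[ 8.86752375e-01  3.20689205e-01 -3.32909385e-01]
 [ 3.12737207e-01  1.14126803e-01  9.42958383e-01]
 [ 3.40390459e-01 -9.40283737e-01  9.10767445e-04]]
```

View pics/s4.png

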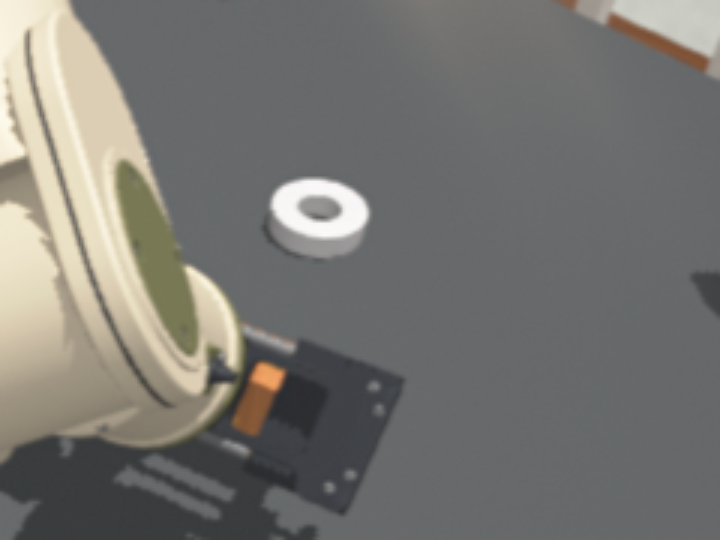

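The view is mostly blocked by the arm; the case shows at (260,395) and the ring is clear. The underside is about 17 mm above the plate, so I lower it slowly.

Emit:
jog_arm(targets=[[-0.2,0,0.2,0,0,0],[-0.2,0,0.2,0,0,0],[-0.2,0,0.2,0,0,0],[-0.2,0,0.2,0,0,0],[-0.1,0,0.1,0,0,0],[-0.1,0,0.1,0,0,0],[-0.05,0,0.05,0,0,0],[-0.05,0,0.05,0,0,0],[0,0,0,0,0,0],[0,0,0,0,0,0]])

```text
time_s: 12.38
eef_pos: [0.6014, 0.1296, 0.0395]
tool_rot: [3.136, -0.782, 1.918]
contact_force: [0.1, 0.6, -3.3]
width: 0.0616
finger_force: 50.0
```

Emit:
jog_arm(targets=[[-0.05,0,0.05,0,0,0],[0,0,0,0,0,0],[0,0,0,0,0,0]])

```text
time_s: 12.63
eef_pos: [0.6015, 0.1296, 0.0389]
tool_rot: [3.136, -0.782, 1.918]
contact_force: [0.3, -0.3, -2.2]
width: 0.0619
finger_force: 50.0
```

Emit:
jog_arm(targets=[[-0.05,0,0.05,0,0,0],[0,0,0,0,0,0],[0,0,0,0,0,0]])

```text
time_s: 12.88
eef_pos: [0.6015, 0.1296, 0.0388]
tool_rot: [3.136, -0.783, 1.918]
contact_force: [-1.0, -2.7, 5.8]
width: 0.0616
finger_force: 50.0
```

It is touching (about 9 N). I release gently, retreat, and swing the tool to the other lean.

Emit:
jog_arm(targets=[[0,0,0,0,0,0],[0,0,0,0,0,0],[0,0,0,0,0,0],[0,0,0,0,0,0]], grip=5.5, force=5)

```text
time_s: 13.22
eef_pos: [0.6016, 0.1296, 0.0386]
tool_rot: [3.136, -0.783, 1.919]
contact_force: [-1.1, -2.4, 4.7]
width: 0.0622
finger_force: 5.0
```

Emit:
jog_arm(targets=[[0,0,0,0,0,0],[0,0,0,0,0,0],[0,0,0,0,0,0],[0,0,0,0,0,0],[0,0,0,0,0,0],[0,0,0,0,0,0],[0,0,0,0,0,0]], grip=8.7)

```text
time_s: 13.8
eef_pos: [0.6013, 0.1296, 0.0379]
tool_rot: [3.137, -0.782, 1.918]
contact_force: [0.1, 1.1, -0.8]
width: 0.0865
finger_force: 0.0
```

Emit:
jog_arm(targets=[[0,0,-0.3,0,0,0],[0,0,-1,0,0,0],[0,0,-1.5,0,0,0],[0,0,-1.5,0,0,0],[0,0,-1.5,0,0,0],[0,0,-1.5,0,0,0],[0,0,-1.5,0,0,0],[0,0,-1.5,0,0,0],[0,0,-1.5,0,0,0],[0,0,-1.2,0,0,0],[0,0,0,0,0,0]])

```text
time_s: 14.72
eef_pos: [0.6333, 0.0401, 0.1325]
tool_rot: [3.133, -0.779, 1.918]
contact_force: [0.3, -0.9, 1.1]
width: 0.0869
finger_force: 0.0
```

Emit:
jog_arm(targets=[[0,0,0,0,-0.12,0],[0,0,0,0,-0.12,0],[0,0,0,0,-0.12,0],[0,0,0,0,-0.12,0],[0,0,0,0,-0.12,0],[0,0,0,0,-0.12,0],[0,0,0,0,-0.12,0],[0,0,0,0,-0.12,0],[0,0,0,0,-0.12,0],[0,0,0,0,-0.12,0],[0,0,0,0,-0.12,0],[0,0,0,0,-0.12,0]])

```text
time_s: 15.72
eef_pos: [0.6322, 0.0446, 0.1312]
tool_rot: [3.133, 0.662, 1.911]
contact_force: [0.5, 0.1, -0.7]
width: 0.0872
finger_force: 0.0
```

Emit:
jog_arm(targets=[[0,0,0,0,-0.12,0],[1.5,0,-1.5,0,0,0],[2.0,0,-2,0,0,0],[2.0,0,-2,0,0,0],[2.0,0,-2,0,0,0],[2,0,-2,0,0,0],[2,0,-2,0,0,0],[1.5,0,-1.5,0,0,0],[0,0,0,0,0,0]])

```text
time_s: 16.47
eef_pos: [0.5683, 0.2228, 0.1302]
tool_rot: [3.138, 0.775, 1.919]
contact_force: [0.1, -0.1, -0.6]
width: 0.0874
finger_force: 0.0
```

Run:
```python
from h import *
p,d=vision.camera('scene');cv2.imwrite('pics/s5.png',cv2.resize(p[110:310,300:560,::-1],None,fx=3,fy=3))
S=cloud('scene',d);P=cloud('top',vision.camera('top')[1])
for Q in(S,P):
    try:print(rect(Q,.055,.068,(.55,.66,.09,.19)))
    except Exception as e:print(e)
r=rot(45);z=r.as_matrix()[:,2];c=np.array([.599,.1376,.031]);delta(c-.092*z,r);print(manip.observe()['eef_pos'])
```

```text
(((598.00927734375, 136.06459045410156), (62.89884567260742, 43.33313751220703), 20.533878326416016), np.float64(0.06108671379915308), 679)
(((597.1339111328125, 136.35659790039062), (62.61252212524414, 40.15439224243164), 20.29642677307129), np.float64(0.061384210531453744), 695)
t 16.5667 shift cm (tool axes) [1.04 0.03 3.9 ] rotvec [-0.    -0.008 -0.005]
[0.56961101 0.217378   0.13115432]
```

View pics/s5.png

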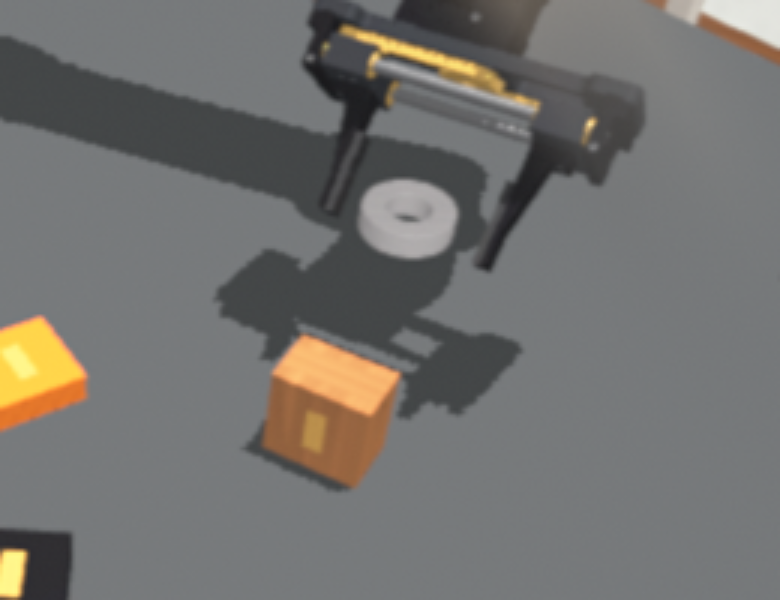

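The case stands on its side, closed, brass plate facing the camera at (315,430), centre (0.5975, 0.136). The gripper is behind it and lined up, so I approach.

Emit:
jog_arm(targets=[[0.5,-0.1,1.0,0,-0.008,0],[0.5,-0.05,1.5,0,0,0],[0,0,1.5,0,0,0],[0,0,1.5,0,0,0],[0,0,1.5,0,0,0],[0,0,1.5,0,0,0],[0,0,1.2,0,0,0],[0,0,1.0,0,0,0],[0,0,0.7,0,0,0],[0,0,0.5,0,0,0],[0,0,0,0,0,0],[0,0,0,0,0,0]])

```text
time_s: 17.57
eef_pos: [0.5949, 0.1435, 0.0405]
tool_rot: [3.136, 0.786, 1.91]
contact_force: [-0.6, 0.2, 0.5]
width: 0.0871
finger_force: 0.0
```

Run:
```python
from h import *
r=rot(45,20.4);z=r.as_matrix()[:,2];c=np.array([.5975,.1363,.031]);delta(c-.012*z,r);print(manip.observe()['eef_pos'])
```

```text
t 17.5667 shift cm (tool axes) [ 0.13 -0.01  0.01] rotvec [-0.006  0.    -0.012]
[0.5949227  0.14352637 0.04047131]
```

Emit:
jog_arm(targets=[[0.1,0,0,0,0,0],[0,0,0,0,0,0],[0,0,0,0,0,0],[0,0,0,0,0,0],[0,0,0,0,0,0],[0,0,0,0,0,0],[0,0,0,0,0,0],[0,0,0,0,0,0],[0,0,0,0,0,0],[0,0,0,0,0,0]], grip=5.5, force=8)

```text
time_s: 18.4
eef_pos: [0.5949, 0.1444, 0.0399]
tool_rot: [3.136, 0.786, 1.911]
contact_force: [0.3, 2.1, 2.6]
width: 0.0617
finger_force: 8.0
```

Emit:
jog_arm(targets=[[0,0,0,0,0,0],[0,0,0,0,0,0],[0,0,0,0,0,0],[0,0,0,0,0,0]], force=50)

```text
time_s: 18.73
eef_pos: [0.5949, 0.1444, 0.0399]
tool_rot: [3.136, 0.786, 1.911]
contact_force: [1.4, 3.7, 5.5]
width: 0.0618
finger_force: 50.0
```

Run:
```python
from h import *
s=manip.observe();a=R.from_euler('xyz',s['tool_rot']);print(s['tool_rot'],s['eef_pos'],s['contact_force'],'c in tool',a.inv().apply(np.array([.5975,.1363,.031])-s['eef_pos']))
np.save('g2.npy',np.r_[s['tool_rot'],s['eef_pos']])
```

```text
[3.13569645 0.78567871 1.91055359] [0.59487083 0.14437005 0.0398681 ] [1.42599145 3.72205647 5.45592983] c in tool [ 0.00027439 -0.00028288  0.0122689 ]
```

Emit:
jog_arm(targets=[[-0.1,0,-0.1,0,0,0],[-0.3,0,-0.3,0,0,0],[-0.6,0,-0.6,0,0,0],[-0.9,0,-0.9,0,0,0],[-0.9,0,-0.9,0,0,0],[-0.9,0,-0.9,0,0,0],[-0.9,0,-0.9,0,0,0],[-0.9,0,-0.9,0,0,0],[-0.6,0,-0.6,0,0,0],[-0.3,0,-0.3,0,0,0],[0,0,0,0,0,0]])

```text
time_s: 19.65
eef_pos: [0.5946, 0.1441, 0.1312]
tool_rot: [3.135, 0.785, 1.909]
contact_force: [0.5, -0.2, -4.1]
width: 0.0617
finger_force: 50.0
```

Run:
```python
from h import *
p,d=vision.camera('scene');cv2.imwrite('pics/s6.png',cv2.resize(p[110:310,300:560,::-1],None,fx=3,fy=3));print(manip.observe()['contact_force'])
```

```text
[ 0.42301912  0.51748157 -2.65198321]
```

View pics/s6.png

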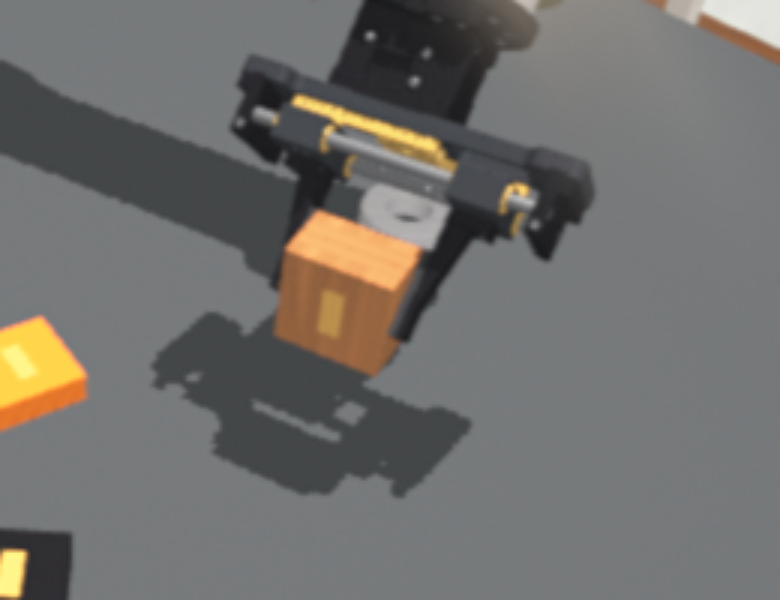

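The case is lifted closed at (345,295). Second quarter turn now.

Emit:
jog_arm(targets=[[0,0,0,0,0.04,0],[0,0,0,0,0.08,0],[0,0,0,0,0.08,0],[0,0,0,0,0.08,0],[0,0,0,0,0.08,0],[0,0,0,0,0.08,0],[0,0,0,0,0.08,0],[0,0,0,0,0.08,0],[0,0,0,0,0.08,0],[0,0,0,0,0.08,0],[0,0,0,0,0.08,0],[0,0,0,0,0.08,0]])

```text
time_s: 20.7
eef_pos: [0.5945, 0.1432, 0.1307]
tool_rot: [3.136, -0.139, 1.914]
contact_force: [-0.2, -0.4, -4.5]
width: 0.0618
finger_force: 50.0
```

Emit:
jog_arm(targets=[[0,0,0,0,0.08,0],[0,0,0,0,0.08,0],[0,0,0,0,0.08,0],[0,0,0,0,0.08,0],[0,0,0,0,0.08,0],[0,0,0,0,0.08,0],[0,0,0,0,0.08,0],[0,0,0,0,0.06,0],[0,0,0,0,0.03,0],[0,0,0,0,0,0],[0,0,0,0,0,0]])

```text
time_s: 21.62
eef_pos: [0.5944, 0.1434, 0.1298]
tool_rot: [3.137, -0.783, 1.917]
contact_force: [0.6, 0.6, -2.3]
width: 0.0617
finger_force: 50.0
```

Run:
```python
from h import *
s=manip.observe();a=R.from_euler('xyz',s['tool_rot']);g=np.load('g2.npy');G=R.from_euler('xyz',g[:3])
print((a*G.inv()).as_matrix()@[0,0,1],(a*G.inv()).as_rotvec(), 'c',s['eef_pos']+a.apply([.0003,-.0003,.0123]),s['width'],s['contact_force'],s['joint_pos'])
# case axes in world: ex, ey(case on side)
for v in([.937,.349,0],[-.349,.937,0]):print(a.apply(G.inv().apply(v)))
```

```text
[ 0.33993034 -0.94044708  0.00257989] [1.47647397 0.52852043 0.00486536] c [0.59114118 0.15171716 0.12124749] 0.06169570799359776 [ 0.60895313  0.60970755 -2.29267148] [-0.25245106  0.65125999  0.41090277  1.53685455 -0.9225547   1.52234564
  0.78223165]
[0.94020938 0.33988801 0.01588902]
[-0.01581966 -0.00297552  0.99975541]
```

Emit:
jog_arm(targets=[[-0.5,0,0.5,0,0,0],[-0.9,0,0.9,0,0,0],[-1.0,0,1.0,0,0,0],[-1.0,0,1.0,0,0,0],[-1.0,0,1.0,0,0,0],[-0.8,0,0.8,0,0,0],[-0.6,0,0.6,0,0,0],[-0.4,0,0.4,0,0,0],[-0.25,0,0.25,0,0,0],[-0.2,0,0.2,0,0,0],[0,0,0,0,0,0],[0,0,0,0,0,0]])

```text
time_s: 22.62
eef_pos: [0.5949, 0.1439, 0.0365]
tool_rot: [3.136, -0.784, 1.918]
contact_force: [-0.5, -1.1, -2.9]
width: 0.0619
finger_force: 50.0
```

Run:
```python
from h import *
s=manip.observe();a=R.from_euler('xyz',s['tool_rot']);print(s['eef_pos']+a.apply([.0003,-.0003,.0123]),s['contact_force'],s['tool_rot'])
```

```text
[0.59165911 0.15222078 0.02803939] [-0.47558391 -1.05239715 -2.91694926] [ 3.13561269 -0.78404127  1.91838561]
```

Still about 8 mm to go.

Emit:
jog_arm(targets=[[-0.15,0,0.15,0,0,0],[-0.1,0,0.1,0,0,0],[-0.1,0,0.1,0,0,0],[-0.05,0,0.05,0,0,0],[-0.05,0,0.05,0,0,0],[0,0,0,0,0,0],[0,0,0,0,0,0]])

```text
time_s: 23.2
eef_pos: [0.5946, 0.144, 0.0297]
tool_rot: [3.137, -0.784, 1.918]
contact_force: [0.9, -0.0, -3.2]
width: 0.0617
finger_force: 50.0
```

Emit:
jog_arm(targets=[[-0.05,0,0.05,0,0,0],[0,0,0,0,0,0],[0,0,0,0,0,0]])

```text
time_s: 23.45
eef_pos: [0.5946, 0.1439, 0.029]
tool_rot: [3.137, -0.784, 1.918]
contact_force: [-0.2, 0.0, -3.8]
width: 0.0617
finger_force: 50.0
```

Emit:
jog_arm(targets=[[-0.05,0,0.05,0,0,0],[0,0,0,0,0,0],[0,0,0,0,0,0]])

```text
time_s: 23.7
eef_pos: [0.5947, 0.1439, 0.0289]
tool_rot: [3.136, -0.785, 1.918]
contact_force: [-1.2, -1.7, 3.8]
width: 0.0615
finger_force: 50.0
```

Resting on its lid. I release, retreat and straighten the tool.

Emit:
jog_arm(targets=[[0,0,0,0,0,0],[0,0,0,0,0,0],[0,0,0,0,0,0],[0,0,0,0,0,0]], grip=5.5, force=5)

```text
time_s: 24.03
eef_pos: [0.5948, 0.144, 0.0286]
tool_rot: [3.136, -0.784, 1.918]
contact_force: [-0.8, -0.3, 3.3]
width: 0.0617
finger_force: 5.0
```

Emit:
jog_arm(targets=[[0,0,0,0,0,0],[0,0,0,0,0,0],[0,0,0,0,0,0],[0,0,0,0,0,0],[0,0,0,0,0,0],[0,0,0,0,0,0],[0,0,0,0,0,0]], grip=8.7)

```text
time_s: 24.62
eef_pos: [0.5947, 0.144, 0.0283]
tool_rot: [3.136, -0.784, 1.918]
contact_force: [0.9, 0.3, -0.4]
width: 0.0865
finger_force: 0.0
```

Emit:
jog_arm(targets=[[0,0,-0.3,0,0,0],[0,0,-1,0,0,0],[0,0,-1.5,0,0,0],[0,0,-1.5,0,0,0],[0,0,-1.5,0,0,0],[0,0,-1.5,0,0,0],[0,0,-1.5,0,0,0],[0,0,-1.5,0,0,0],[0,0,-1.5,0,0,0],[0,0,-1.2,0,0,0],[0,0,0,0,0,0]])

```text
time_s: 25.53
eef_pos: [0.6266, 0.0548, 0.1223]
tool_rot: [3.134, -0.782, 1.918]
contact_force: [1.2, -0.8, 0.7]
width: 0.0868
finger_force: 0.0
```

Emit:
jog_arm(targets=[[0,0,0,0,-0.1,0],[0,0,0,0,-0.1,0],[0,0,0,0,-0.1,0],[0,0,0,0,-0.1,0],[0,0,0,0,-0.1,0],[0,0,0,0,-0.1,0],[0,0,0,0,-0.1,0],[0,0,0,0,-0.085,0],[0,0,0,0,0,0],[0,0,0,0,0,0]])

```text
time_s: 26.37
eef_pos: [0.6245, 0.0597, 0.12]
tool_rot: [3.139, -0.002, 1.918]
contact_force: [0.3, -0.8, -0.1]
width: 0.0869
finger_force: 0.0
```

Run:
```python
from h import *
p,d=vision.camera('scene');cv2.imwrite('pics/s7.png',cv2.resize(p[110:310,300:560,::-1],None,fx=3,fy=3))
S=cloud('scene',d);P=cloud('top',vision.camera('top')[1])
for Q in(S,P):
    try:print(rect(Q,.034,.046,(.53,.65,.1,.2)))
    except Exception as e:print(e)
c=np.array([.592,.152,0]);delta(c+[0,0,.11],rot(0));print(manip.observe()['eef_pos'])
```

```text
(((591.0139770507812, 150.856201171875), (62.486366271972656, 65.80337524414062), 18.807193756103516), np.float64(0.039178363710416754), 452)
(((0.0, 0.0), (0.0, 0.0), 0.0), np.float64(nan), 0)
t 26.4667 shift cm (tool axes) [10.12  0.09  1.03] rotvec [ 0.003 -0.001 -0.007]
[0.62508372 0.05629536 0.1201509 ]
  return _methods._mean(a, axis=axis, dtype=dtype,
  ret = ret.dtype.type(ret / rcount)
```

View pics/s7.png

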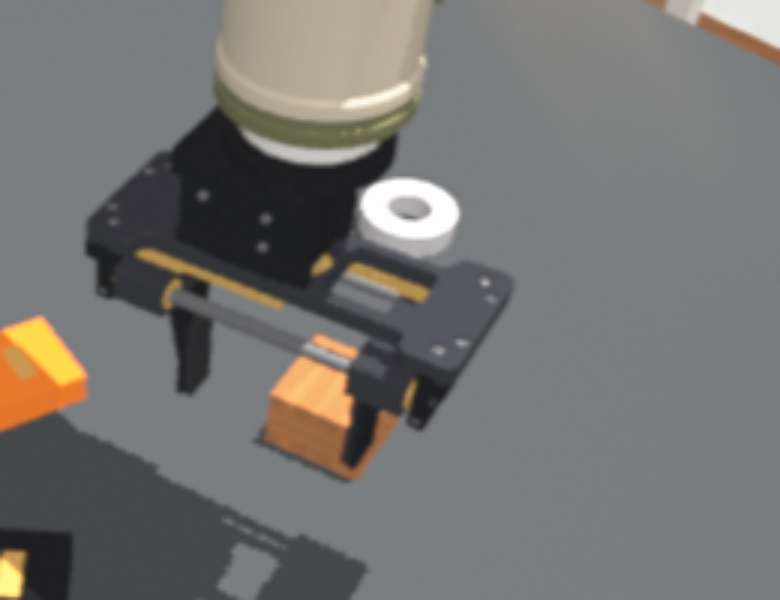

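The upturned closed case rests at (335,415), centre about (0.591, 0.151). I move above it and descend with the fingertips above the seam, so they hold only the base.

Emit:
jog_arm(targets=[[1.2,0,0,0,0,-0.007],[1.8,0,0,0,0,0],[2.0,0,0,0,0,0],[2.0,0,0,0,0,0],[1.8,0,0,0,0,0],[1.2,0,0,0,0,0],[0,0,1.0,0,0,0],[0,0,1.5,0,0,0],[0,0,1.5,0,0,0],[0,0,1.0,0,0,0],[0,0,0.5,0,0,0],[0,0,0,0,0,0]])

```text
time_s: 27.47
eef_pos: [0.5908, 0.1501, 0.0639]
tool_rot: [3.14, 0.001, 1.92]
contact_force: [0.3, 0.5, -0.0]
width: 0.0872
finger_force: 0.0
```

Emit:
jog_arm(targets=[[0,0,0.5,0,0,0],[0,0,0.4,0,0,0],[0,0,0.2,0,0,0],[0,0,0,0,0,0],[0,0,0,0,0,0]])

```text
time_s: 27.88
eef_pos: [0.5914, 0.1515, 0.0545]
tool_rot: [3.138, 0.001, 1.921]
contact_force: [0.4, 0.4, 0.3]
width: 0.0867
finger_force: 0.0
```

Run:
```python
from h import *
delta([.5913,.1515,.0485],rot(0,19.6));print(manip.observe()['eef_pos'])
```

```text
t 27.8833 shift cm (tool axes) [ 0.01 -0.01  0.6 ] rotvec [0.004 0.001 0.008]
[0.59135117 0.15145923 0.0544812 ]
```

Emit:
jog_arm(targets=[[0,0,0.3,0,0,0.003],[0,0,0.25,0,0,0],[0,0,0,0,0,0],[0,0,0,0,0,0],[0,0,0,0,0,0]])

```text
time_s: 28.3
eef_pos: [0.5913, 0.1514, 0.0488]
tool_rot: [3.138, 0.001, 1.918]
contact_force: [0.8, 0.2, 0.2]
width: 0.0869
finger_force: 0.0
```

Emit:
jog_arm(targets=[[0,0,0,0,0,0],[0,0,0,0,0,0],[0,0,0,0,0,0],[0,0,0,0,0,0],[0,0,0,0,0,0],[0,0,0,0,0,0],[0,0,0,0,0,0],[0,0,0,0,0,0],[0,0,0,0,0,0],[0,0,0,0,0,0]], grip=5.5, force=6)

```text
time_s: 29.13
eef_pos: [0.5913, 0.1514, 0.0488]
tool_rot: [3.138, 0.001, 1.918]
contact_force: [-0.5, -0.2, -0.4]
width: 0.062
finger_force: 6.0
```

Run:
```python
from h import *
s=manip.observe();print(s['eef_pos'],s['tool_rot'],s['contact_force'],s['torque'],s['width'])
```

```text
[0.5913123  0.15140547 0.04884518] [3.13793065e+00 8.43362702e-04 1.91815403e+00] [-0.50671761 -0.1839373  -0.3992574 ] [-0.04374981  0.05241832 -0.02063658] 0.06199699693401068
```

Emit:
jog_arm(targets=[[0,0,0,0,0,0],[0,0,0,0,0,0],[0,0,0,0,0,0],[0,0,-0.1,0,0,0],[0,0,-0.1,0,0,0],[0,0,-0.1,0,0,0],[0,0,-0.1,0,0,0],[0,0,-0.1,0,0,0],[0,0,-0.1,0,0,0],[0,0,-0.1,0,0,0],[0,0,-0.1,0,0,0],[0,0,0,0,0,0]], force=30)

```text
time_s: 30.13
eef_pos: [0.5913, 0.1514, 0.057]
tool_rot: [3.138, 0.001, 1.918]
contact_force: [-0.4, -1.2, -1.7]
width: 0.0616
finger_force: 30.0
```

Emit:
jog_arm(targets=[[0,0,-0.2,0,0,0],[0,0,-0.2,0,0,0],[0,0,-0.2,0,0,0],[0,0,-0.3,0,0,0],[0,0,-0.4,0,0,0],[0,0,-0.6,0,0,0],[0,0,-0.8,0,0,0],[0,0,-0.8,0,0,0],[0,0,-0.8,0,0,0],[0,0,-0.7,0,0,0],[0,0,0,0,0,0]])

```text
time_s: 31.05
eef_pos: [0.592, 0.1515, 0.1088]
tool_rot: [3.135, 0.001, 1.918]
contact_force: [-0.3, 1.1, 0.2]
width: 0.0617
finger_force: 30.0
```

Run:
```python
from h import *
s=manip.observe();print(s['eef_pos'],s['contact_force'],s['width'])
p,d=vision.camera('scene');cv2.imwrite('pics/s8.png',cv2.resize(p[110:310,300:560,::-1],None,fx=3,fy=3))
```

```text
[0.5919544  0.15154701 0.10876674] [-0.25102407  1.05061988  0.16987627] 0.06173011736328829
```

View pics/s8.png

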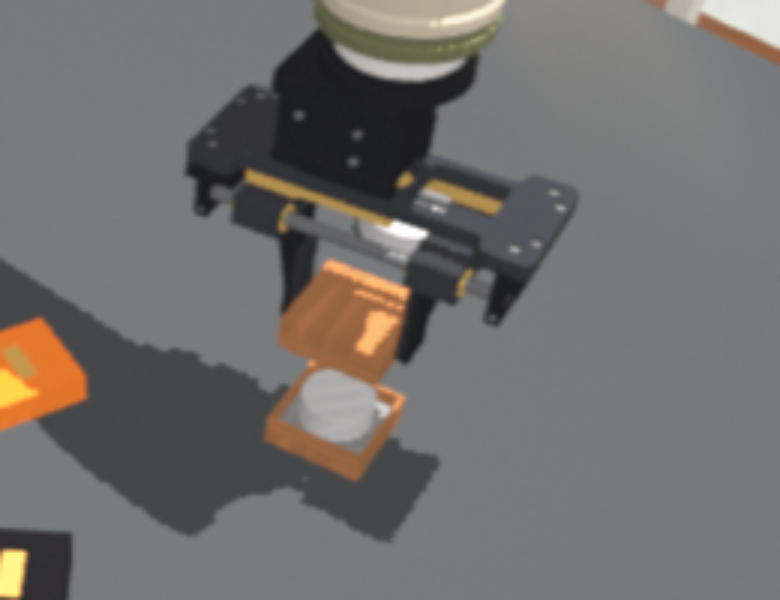

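The master (340,405) lies in the upturned lid, and the base is held above at (345,325), clear of it. I move the base 11 cm sideways and lower it.

Emit:
jog_arm(targets=[[-0.6,0,0,0,0,0],[-1.2,0,0,0,0,0],[-1.5,0,0,0,0,0],[-1.5,0,0,0,0,0],[-1.5,0,0,0,0,0],[-1.5,0,0,0,0,0],[-1.4,0,0,0,0,0],[-1.0,0,0,0,0,0],[-0.6,0,0,0,0,0],[-0.2,0,0,0,0,0],[0,0,0,0,0,0]])

```text
time_s: 32.02
eef_pos: [0.6286, 0.0476, 0.1067]
tool_rot: [3.138, 0.001, 1.918]
contact_force: [0.3, 0.5, 0.0]
width: 0.0617
finger_force: 30.0
```

Emit:
jog_arm(targets=[[0,0,0.4,0,0,0],[0,0,0.8,0,0,0],[0,0,1.0,0,0,0],[0,0,1.0,0,0,0],[0,0,1.0,0,0,0],[0,0,1.0,0,0,0],[0,0,0.8,0,0,0],[0,0,0.5,0,0,0],[0,0,0.3,0,0,0],[0,0,0.2,0,0,0],[0,0,0,0,0,0],[0,0,0,0,0,0]])

```text
time_s: 33.02
eef_pos: [0.629, 0.0479, 0.0372]
tool_rot: [3.138, 0.001, 1.918]
contact_force: [-0.3, 0.3, -1.0]
width: 0.0617
finger_force: 30.0
```

Run:
```python
from h import *
s=manip.observe();print(s['eef_pos'],s['contact_force'],s['tool_rot'])
```

```text
[0.62899275 0.04788687 0.03721819] [-0.27454799  0.34018197 -1.04826549] [3.13758512e+00 9.86604897e-04 1.91807417e+00]
```

Emit:
jog_arm(targets=[[0,0,0.1,0,0,0],[0,0,0.1,0,0,0],[0,0,0.1,0,0,0],[0,0,0,0,0,0],[0,0,0,0,0,0]])

```text
time_s: 33.43
eef_pos: [0.6288, 0.048, 0.0339]
tool_rot: [3.138, 0.001, 1.918]
contact_force: [-1.1, 0.5, -0.3]
width: 0.0617
finger_force: 30.0
```

Emit:
jog_arm(targets=[[0,0,0.06,0,0,0],[0,0,0,0,0,0],[0,0,0,0,0,0]])

```text
time_s: 33.68
eef_pos: [0.6288, 0.048, 0.0338]
tool_rot: [3.138, 0.001, 1.918]
contact_force: [-2.7, -0.2, 4.5]
width: 0.0619
finger_force: 30.0
```

Contact. I release gently, rise, and check.

Emit:
jog_arm(targets=[[0,0,0,0,0,0],[0,0,0,0,0,0],[0,0,0,0,0,0]], grip=5.5, force=4)

```text
time_s: 33.93
eef_pos: [0.6289, 0.048, 0.0338]
tool_rot: [3.138, 0.001, 1.918]
contact_force: [-2.7, 0.4, 5.3]
width: 0.0623
finger_force: 4.0
```

Emit:
jog_arm(targets=[[0,0,0,0,0,0],[0,0,0,0,0,0],[0,0,0,0,0,0],[0,0,0,0,0,0],[0,0,0,0,0,0],[0,0,0,0,0,0],[0,0,0,0,0,0]], grip=8.7)

```text
time_s: 34.52
eef_pos: [0.6288, 0.048, 0.0333]
tool_rot: [3.138, 0.001, 1.918]
contact_force: [1.0, 0.9, -0.4]
width: 0.0867
finger_force: 0.0
```

Emit:
jog_arm(targets=[[0,0,-0.5,0,0,0],[0,0,-1.2,0,0,0],[0,0,-2,0,0,0],[0,0,-2,0,0,0],[0,0,-2,0,0,0],[0,0,-2,0,0,0],[0,0,-2,0,0,0],[0,0,-2,0,0,0],[0,0,-1.5,0,0,0],[0,0,-1,0,0,0],[0,0,0,0,0,0],[0,0,0,0,0,0]])

```text
time_s: 35.52
eef_pos: [0.6282, 0.0479, 0.1956]
tool_rot: [3.137, 0.001, 1.918]
contact_force: [-0.6, -0.4, -0.2]
width: 0.0869
finger_force: 0.0
```

Run:
```python
from h import *
p,d=vision.camera('scene');cv2.imwrite('pics/s9.png',cv2.resize(p[110:330,270:560,::-1],None,fx=2.7,fy=2.7));print(manip.observe()['eef_pos'])
```

```text
[0.62785046 0.04797021 0.19476635]
```

View pics/s9.png

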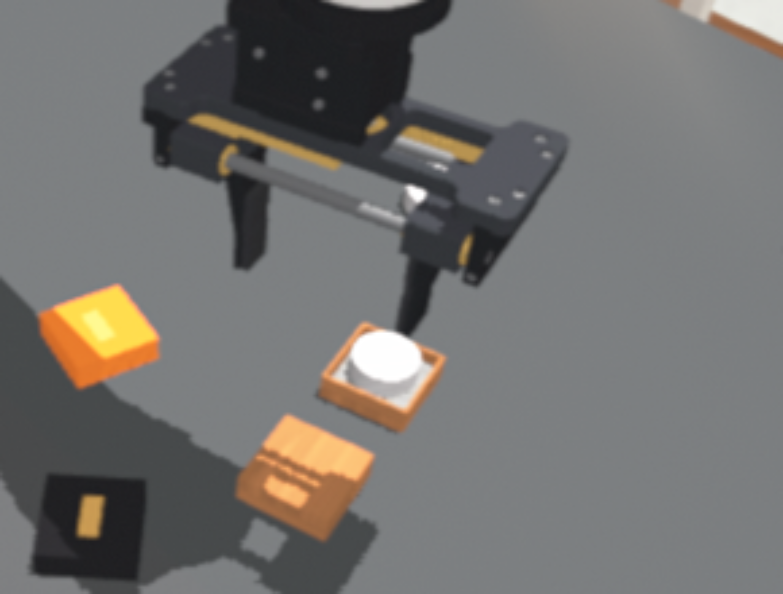

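The master (385,362) lies flat in the upturned lid, the base (305,475) is flat beside it, and the gripper is clear. Handing in.

```bash
python3 -c "
from plant import manip
print(manip.hand_in())"
```

```text
the job is handed in; nothing more can be done
None
```

Handed in at about 36 s: the closed case was turned over in two quarter turns (set down on its side and regripped in between), and the master now lies other face up in the upturned lid, with the base flat beside it and the V-block and setting ring not touched.

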